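# Lock the levelling foot of a platform scale

### The arm

A 6-joint arm with a two-finger parallel gripper is mounted at the origin on the work surface. World frame = base frame: x ahead of the robot, y to its left, z up, the work surface at z = 0. Lengths are in m, angles in rad, forces in N, time in s.
With the tool pointing down it reaches from about 0.3 to 0.875 m from the base axis. Payload 6.4 kg.
Tool frame: the origin (TCP) lies midway between the tips of the shut fingers; the grasp point (between the pads) lies 19 mm behind it; z points along the fingers, y is the direction in which the jaws open and shut (so a half turn about z gives the same grasp; the last joint's range is limited). The gripper opens to 85 mm and grips with 20 to 120 N. Pads are 22 mm wide; open, the fingers measure 114 mm over their backs; the gripper's body (76 mm by 85 mm) begins 54 mm behind the grasp point. The pads swing forward as they close: fully open they stand 13 mm farther back than shut.
Start: joints at [-1.342, 0.181, 1.607, -0, 1.354, -0.206], TCP at [0.242, -0.522, 0.231] pointing down, gripper open.
Joint ranges: [-2.99, 2.99], [-0.89, 2.07], [0.3, 2.58], [-1.14, 4.28], [0, 2.63], [-3.12, 3.12]. Speed limits (rad/s): [2.57, 2.57, 3.01, 3.14, 3.14, 3.14].

### API

Orientations are given as a unit quaternion [w, x, y, z].
In Python, from bench import get_obs, camera, hand_in gives the robot as it stands.
- The arm moves only by the tool drive_tool, never from a script. Its argument "deltas" is a list of rows, each a list of 2 entries, a list of its own where there are three numbers: the shift along the world's x, y, z in m, then the turn about the world's z in rad. A call has 1 to 10 rows; each row shifts and turns the pose as measured when the row begins; what a row does not reach is not made up. A row lasts 1/10 s, in which the tool goes at most 50 mm and 8.59 degrees, less where a joint would pass 70% of its speed; a pose out of reach is approached as far as the arm can. A call is refused whole if a number of a shift passes 0.05 or a number of a turn 0.15, either way. A call with a gripper value outside its range is refused whole. "gripper" is the opening, from 0 (shut) to 1 (fully open), set as the call begins (left out, the last holds). The fingers move at their own pace and stop on an object; the grip force is fixed at half the most. Time passes only in rows, so rows that do not move let the fingers close. It gives the time, the measured TCP pose, the force and the opening at its end, in the units of the state.
- get_obs(): the state, without advancing time (a new reading comes with each control period).
- camera(name): name is "scene" or "top" or "wrist"; returns a dict with "frame" (400x640x3 uint8, red, green, blue), "fx", "fy", "cx", "cy" (pixels), "eye" and "attitude" of the camera in the world. Camera axes: x right, y down, z forward; pixel columns grow to the right and rows downward; lengths in m; the calibration is good to about 2 mm. The wrist camera is an equidistant fisheye: a pixel r from the principal point sees the ray r / f radians off the axis. A picture is of the moment at which its call begins. There is no depth.
- hand_in(): hands the job in, once; it reports no verdict.
The state is a dict: "time_s": time; "q": joint angles; "dq": joint speeds; "joint_efforts": joint torques, N m; "eef_pos": TCP position; "eef_rot": TCP orientation; "wrist_force": force on the tool from outside, world axes, zero at the start; "torque": the same for the moment, N m; "opening": opening from 0.0 (shut) to 1.0 (fully open).
Only numpy, scipy, OpenCV 4.12 (cv2) and the standard library are available. Lean on these libraries where they do the work, as an engineer would, in place of code of your own. Each camera call takes 0.05 s, during which the arm holds its last target.

### The job

The platform scale has been levelled, but one of its two front feet is not locked yet: its jam nut (lever with the red ball) is still backed off. Swing the lever clockwise to run the nut down until it seats, then squeeze the red ball firmly towards the black tommy-bar ball ahead of it, the tommy bar held still, until the spring washer is flat, and let go. The adjusting screw must keep its setting, the lever must not be overstrained, and the loose things around stay where they are.

Things in the scene. Friction and masses are not known exactly. Their poses are not given: they have to be found in the camera images.
- foot: The foot to be locked, fixed to the scale. Origin on its vertical screw axis at table height; x points along the outrigger arm to the scale, z up. Rubber pad on the table; round lug 44 mm across, its top 70 mm above the table; arm 34 mm wide, 44 to 70 mm high.
- screw_axis (a point): Point on the loose foot's screw axis at the height of the balls, 110 mm above the table. Does not move.
- foot_locked: The other front foot, 300 mm from the first, of the same build but already locked, its red ball closer to the black one. Fixed; origin as for the first. Leave it alone. Which foot is left and which right varies.
- screw: Adjusting screw: 16 mm stud, its head a 26 mm boss up to 121 mm high, through it crossways a 9 mm round tommy bar with a 16 mm black ball at each end. Origin on the axis at table height. It turns against about 0.6 N m of friction either way (9 N at a ball): with any more it slips and the setting is lost.
- tommy_ball (a point): Centre of the black ball (16 mm) on the tommy-bar arm that lies clockwise ahead of the lever, 65 mm from the axis, 110 mm high. At the start it points from the foot towards the robot and to the left (158 degrees anticlockwise of the foot's x, give or take 20). It must not be shifted by 3 mm or more.
- lever_ball (a point): Centre of the red ball (16 mm) at the end of the jam nut's lever, 65 mm from the axis, 110 mm high; at the start 70 to 120 degrees anticlockwise (from above) of the tommy ball. Clockwise the nut first runs freely (1 to 2 N at the ball) and seats (force rises within 1 to 2 mm) when the ball is 38 to 48 degrees short of the tommy ball (centres 42 to 53 mm apart; it varies).
- jam_nut: Jam nut and lever (9 mm round, rising outward from the nut on the lug to the red ball), 120 g; origin on the screw axis at table height. Turned clockwise it tightens; its height hardly changes. Left alone it stays as it is, locked or not. More than 45 N between fingers and it overstrains the lever.
- nut_lock (a joint): Tightening of the seated nut against the spring washer, relative to the screw: 0 none, 0.33 rad washer flat (firm stop; about 21 mm at the ball). It takes 0.75 rising to 0.95 N m (12 to 15 N at the ball, 15 to 20 N where fingers rub on it), and drags the screw along clockwise unless the tommy bar is held back with about as much. Free running of the nut does not count in it.
- scale: Platform scale, 300 x 400 mm pan with its top 84 mm above the table, on a tube frame; origin at table height under the pan's centre, x pointing away from the robot. Its two front feet stand 225 mm in front of the centre and 150 mm to either side. Does not move.
- spirit_level: Yellow spirit level lying on the pan, 24 x 200 x 40 mm, length along its y; origin under its centre. Leave it alone.
- test_weight: Brass knob weight standing on the pan, 48 mm across, 72 mm high, 0.9 kg; origin under its centre. Leave it alone.
- spanner: Steel spanner, 200 mm, lying on the table beside the scale. Leave it alone.
- scoop: Orange scoop, 130 x 95 mm with a handle, on the table to the left. Leave it alone.
- bowl: Steel bowl, 150 mm across, on the table to the right. Leave it alone.
Things that resemble listed ones, but are neither listed nor needed, are in the scene too. Leave any green or purple look-alike of the foot alone.

How it is judged:
On the way, in this order (a step that is already met when the one before it is completed fails the run):
1. the nut is run down: the red ball is close enough to the tommy ball to squeeze the two (centres under 58 mm apart) (distance between lever_ball and tommy_ball below 0.058 m), for 0.1 s.
2. the nut is tightened: the spring washer is flat (nut_lock above 0.27 rad) (value of joint nut_lock above 0.27 rad), for 0.2 s.
At the end, for the whole second after the job is handed in: The jam nut is tight: nut_lock above 0.27 rad (washer flat at 0.33), the red ball left within 40 mm of the tommy ball (centres); the tommy ball is within 3 mm of where it was at the start; the lever is at rest and released (value of joint nut_lock above 0.27 rad and distance between lever_ball and tommy_ball below 0.04 m and distance of tommy_ball from where it was at the start of the episode below 0.003 m and angular speed of jam_nut below 0.05 rad/s); the robot touches nothing.
It fails at once if the adjusting screw is turned: the tommy ball shifts by 3 mm or more (distance of tommy_ball from where it was at the start of the episode above 0.003 m).
It fails at once if the lever is overstrained: more than 45 N between the fingers and the jam nut with its lever (contact force between jam_nut and the fingers above 45 N).
It fails at once if the spirit level or the test weight is moved by more than 15 mm (distance of any of spirit_level, test_weight from where it was at the start of the episode above 0.015 m).
It fails at once if the spanner, scoop or bowl is moved by more than 20 mm (distance of any of spanner, scoop, bowl from where it was at the start of the episode above 0.02 m).
It also fails if it takes over 64 s, if anything falls off the work surface, if the arm or the gripper's body presses on something with over 40 N, if the wrist force passes 120 N, or if a joint passes its speed limit or range.

## Working session

There is one attempt and no reset: what is moved stays moved. The work goes in short steps, Python scripts to look and compute and a tool call to move; the robot and the scene stay as the last step left them, time stands still between calls to the robot, and variables do not carry over. Pictures are saved under pics/ and viewed, and the job is handed in when it is done.

Besides the shell and the picture viewer there is one more tool, called after "Call:" as name(argument=value, ...), one argument or row to a line, values as JSON. drive_tool: Moves the arm, as the interface text tells. Its arguments: {"type":"object","properties":{"deltas":{"type":"array","items":{"type":"array"}},"gripper":{"type":"number"}},"required":["deltas"]}

```bash
ls; mkdir -p pics
python3 - <<'E'
from bench import *
import cv2
for n in ["scene","top","wrist"]:
    c=camera(n); cv2.imwrite(f"pics/{n}0.png",c["frame"][:,:,::-1]); print(n,{k:v for k,v in c.items() if k!="frame"})
print(get_obs())
E
```

```text
pics
scene {'fx': 457.7926183452835, 'fy': 457.7926183452835, 'cx': 317.5420751619651, 'cy': 201.47399041228377, 'eye': array([0.99173373, 0.62869582, 1.22213343]), 'attitude': array([-0.09231505,  0.27659685,  0.91491436, -0.27911258])}
top {'fx': 488.8520782618185, 'fy': 488.8520782618185, 'cx': 317.33031406146864, 'cy': 200.5199850722371, 'eye': array([ 4.26243188e-01, -2.15676624e-04,  1.39270477e+00]), 'attitude': array([ 0.02888067, -0.69985027,  0.71258006, -0.04006453])}
wrist {'fx': 309.70691628693146, 'fy': 309.70691628693146, 'cx': 320.6078067924872, 'cy': 197.9655493805475, 'eye': array([ 0.3019667 , -0.49243819,  0.37294082]), 'attitude': array([ 0.10991833,  0.83568602, -0.53339835, -0.07094392])}
{'time_s': 0.15, 'q': array([-1.34228787e+00,  1.81413017e-01,  1.60778672e+00, -3.17823674e-05,
        1.35382904e+00, -2.06291527e-01]), 'dq': array([ 0.00077694, -0.00177068, -0.00314381,  0.0005426 , -0.0003876 ,
        0.0009201 ]), 'joint_efforts': array([ 1.79711507e-03, -4.45258391e+01, -3.51694643e+01, -2.87182556e-04,
        5.76370570e-03, -2.31843387e-05]), 'eef_pos': array([ 0.24211551, -0.52105374,  0.23056308]), 'eef_rot': array([-7.17848595e-04,  9.76460557e-01,  2.15694841e-01, -2.34916310e-05]), 'wrist_force': array([0.95686934, 0.10489634, 0.3181168 ]), 'torque': array([ 0.00999956, -0.0008212 , -0.0062593 ]), 'opening': 1.0042796015297375}
```

View pics/scene0.png

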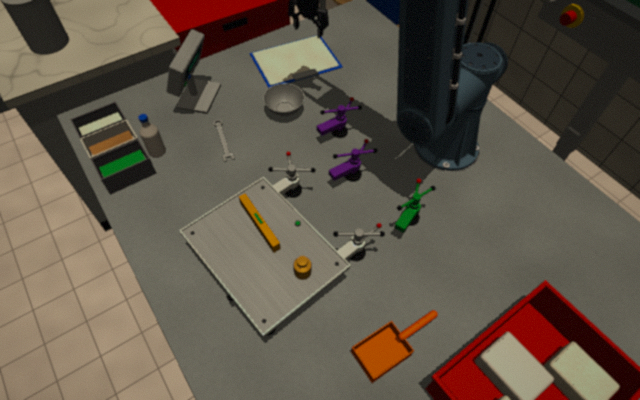

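View pics/top0.png

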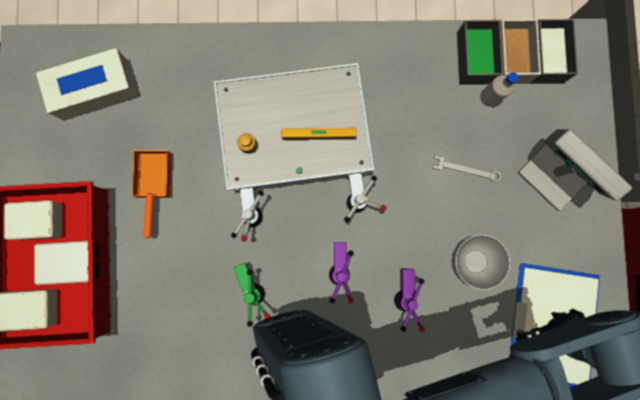

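View pics/wrist0.png

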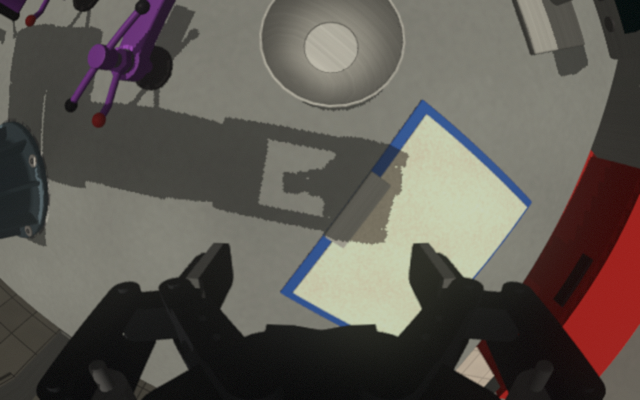

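```bash
cat > h.py <<'E'
from bench import *
import cv2, numpy as np
from scipy.spatial.transform import Rotation as R
def ray(c,u,v,fish=False):
    x=(u-c["cx"])/c["fx"]; y=(v-c["cy"])/c["fy"]
    if fish:
        r=np.hypot(x,y); d=np.array([x/r*np.sin(r),y/r*np.sin(r),np.cos(r)])
    else: d=np.array([x,y,1.])
    q=c["attitude"]; return R.from_quat([q[1],q[2],q[3],q[0]]).apply(d)
def at_z(c,u,v,z,fish=False):
    d=ray(c,u,v,fish); return c["eye"]+d*(z-c["eye"][2])/d[2]
def proj(c,p,fish=False):
    q=c["attitude"]; d=R.from_quat([q[1],q[2],q[3],q[0]]).inv().apply(np.array(p)-c["eye"])
    if fish:
        r=np.hypot(d[0],d[1]); t=np.arctan2(r,d[2]); return np.array([c["cx"]+c["fx"]*t*d[0]/r,c["cy"]+c["fy"]*t*d[1]/r])
    return np.array([c["cx"]+c["fx"]*d[0]/d[2],c["cy"]+c["fy"]*d[1]/d[2]])
E
python3 - <<'E'
from h import *
a=cv2.imread("pics/top0.png")[165:255,215:415]
b=cv2.imread("pics/scene0.png")[140:260,265:405]
cv2.imwrite("pics/za.png",cv2.resize(a,None,fx=4,fy=4,interpolation=cv2.INTER_CUBIC))
cv2.imwrite("pics/zb.png",cv2.resize(b,None,fx=5,fy=5,interpolation=cv2.INTER_CUBIC)[:600])
E
```

```text
(no output)
```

View pics/za.png

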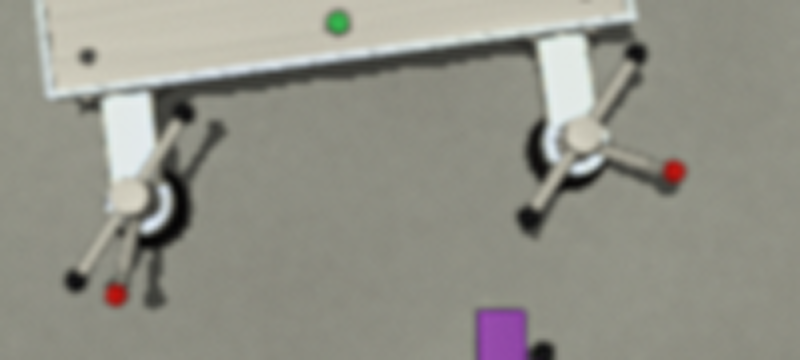

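View pics/zb.png

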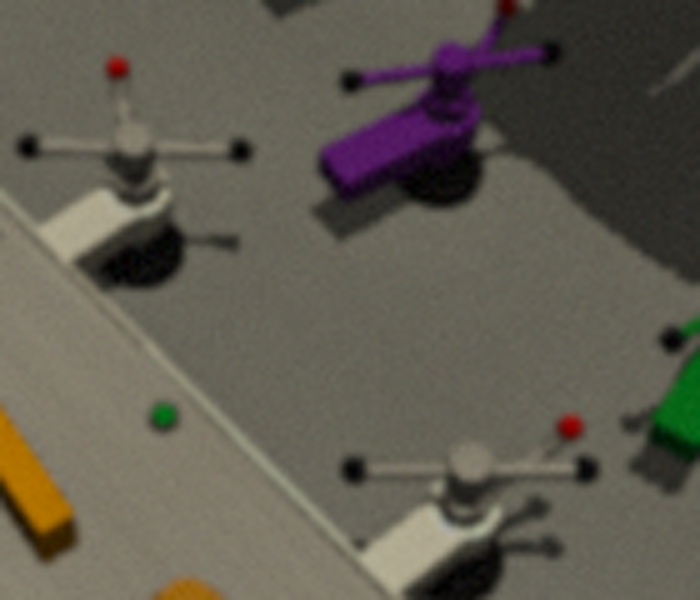

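Run:
```python
from h import *
c=camera("top"); s=camera("scene")
def tri(a,b):
    d1=ray(c,*a);d2=ray(s,*b);A=np.stack([d1,-d2],1);t=np.linalg.lstsq(A,s["eye"]-c["eye"],rcond=None)[0]
    p=c["eye"]+t[0]*d1;q=s["eye"]+t[1]*d2;return (p+q)/2,np.linalg.norm(p-q)
o=.375
top={'red':(215+674/4-o,165+172/4-o),'tom':(215+529/4-o,165+217/4-o),'oth':(215+637/4-o,165+53/4-o)}
sc={'red':(265+117/5-.4,140+68/5-.4),'tom':(265+240/5-.4,140+150/5-.4),'oth':(265+28/5-.4,140+146/5-.4)}
P={}
for k in top:
    P[k]=at_z(c,*top[k],.11);print(k,P[k][:2],at_z(s,*sc[k],.11)[:2],tri(top[k],sc[k]))
ax=(P['tom']+P['oth'])/2
print(ax, np.linalg.norm(P['tom']-P['oth']),np.linalg.norm(P['red']-ax),np.linalg.norm(P['red']-P['tom']))
for k in P: d=P[k]-ax;print(k,np.degrees(np.arctan2(d[1],d[0])))
```

```text
red [ 0.52974836 -0.1949376 ] [ 0.5321761  -0.19368517] (array([ 0.53042058, -0.19579328,  0.10662069]), np.float64(0.0010395305656461238))
tom [ 0.50175188 -0.09848336] [ 0.50350667 -0.09628021] (array([ 0.50192593, -0.09872864,  0.10630658]), np.float64(0.00011436600992774964))
oth [ 0.60935153 -0.17287202] [ 0.61102165 -0.17049363] (array([ 0.60980276, -0.17330726,  0.10620735]), np.float64(0.0002305356134484522))
[ 0.55555171 -0.13567769  0.11      ] 0.13081039653008192 0.06463397137076785 0.10043517865155291
red -113.5295913502278
tom 145.34208576228104
oth -34.657914237719034
```

Call:
drive_tool(
  deltas=[
    [[0.029, 0.033, 0], 0.072],
    [[0.029, 0.033, 0], 0.072],
    [[0.029, 0.033, 0], 0.072],
    [[0.029, 0.033, 0], 0.072],
    [[0.029, 0.033, 0], 0.072],
    [[0.029, 0.033, 0], 0.072],
    [[0.029, 0.033, 0], 0.072],
    [[0.029, 0.033, 0], 0.072],
    [[0.029, 0.033, 0], 0.072],
    [[0.029, 0.033, 0], 0.072],
  ],
  gripper=0.35,
)

```text
time_s: 1.25
eef_pos: [0.5365, -0.182, 0.2305]
eef_rot: [0.001, 0.833, 0.553, -0.0]
wrist_force: [0.9, -0.7, 0.0]
opening: 0.351
```

```bash
cat >> h.py <<'E'
def st():
    o=get_obs();q=o["eef_rot"];Rm=R.from_quat([q[1],q[2],q[3],q[0]])
    y=Rm.apply([0,1,0]);print("t",round(o["time_s"],2),"p",o["eef_pos"].round(4),"jaw",round(np.degrees(np.arctan2(y[1],y[0])),1),"z",Rm.apply([0,0,1]).round(3),"F",o["wrist_force"].round(2),"open",round(o["opening"],3),"q6",o["q"][5].round(2));return o
E
python3 - <<'E'
from h import *
st();c=camera("wrist");cv2.imwrite("pics/w1.png",c["frame"][:,:,::-1])
for n,p in dict(red=(.531,-.1945,.11),tom=(.5026,-.0975,.11),oth=(.61,-.172,.11)).items(): print(n,proj(c,p,True))
E
```

```text
t 1.25 p [ 0.5365 -0.182   0.2305] jaw -22.9 z [ 0.001 -0.002 -1.   ] F [ 0.87 -0.73  0.02] open 0.351 q6 -0.14
red [320.34306155 208.31508199]
tom [245.67802418 120.40261781]
oth [394.15892555 151.26250138]
```

View pics/w1.png

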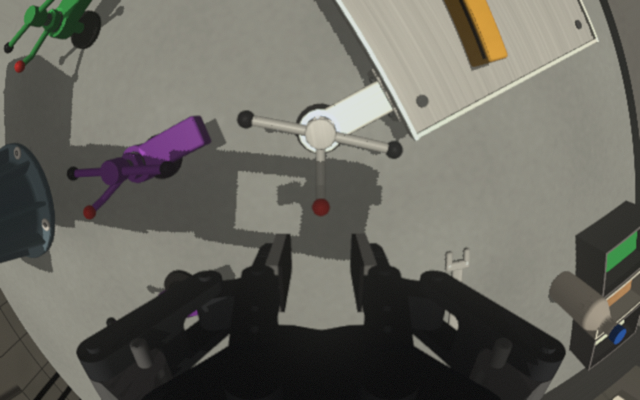

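Call:
drive_tool(
  deltas=[
    [[-0.0055, -0.0135, 0], 0],
    [[0, 0, 0], 0],
    [[0, 0, -0.04], 0],
    [[0, 0, -0.04], 0],
    [[0, 0, -0.03], 0],
    [[0, 0, -0.015], 0],
    [[0, 0, -0.01], 0],
    [[0, 0, 0], 0],
  ],
)

```text
time_s: 2.1
eef_pos: [0.5326, -0.1941, 0.0926]
eef_rot: [0.002, 0.833, 0.553, 0.002]
wrist_force: [-0.5, 0.4, -0.6]
opening: 0.351
```

Run:
```python
from h import *
st();c=camera("wrist");cv2.imwrite("pics/w2.png",c["frame"][:,:,::-1])
```

```text
t 2.1 p [ 0.5326 -0.1941  0.0926] jaw -22.8 z [ 0.006 -0.001 -1.   ] F [-0.47  0.39 -0.64] open 0.351 q6 -0.16
```

View pics/w2.png

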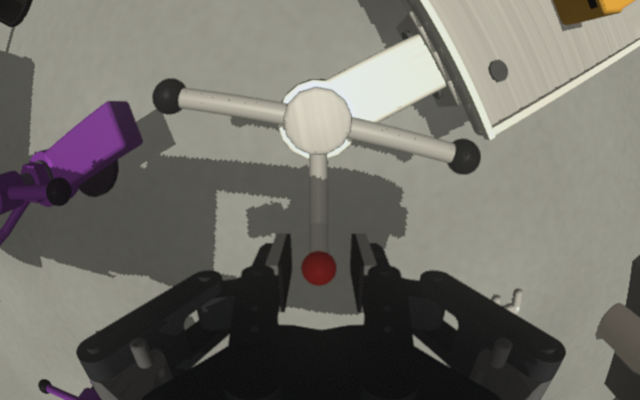

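Run:
```python
from h import *
c=camera("wrist")
for p in [(319,267),(170,96),(463,156)]: print(at_z(c,*p,.11,True))
ax=np.array([.556,-.1345]);p=np.array([.5326,-.1941])
for a in np.linspace(245,195,11):
    t=ax+.065*np.array([np.cos(np.radians(a)),np.sin(np.radians(a))]);print((t-p).round(4),t.round(4));p=t
```

```text
[ 0.53232333 -0.19377219  0.11      ]
[ 0.50337923 -0.09654108  0.11      ]
[ 0.61098048 -0.17083866  0.11      ]
[-0.0041  0.0007] [ 0.5285 -0.1934]
[-0.005   0.0026] [ 0.5235 -0.1908]
[-0.0048  0.003 ] [ 0.5187 -0.1877]
[-0.0045  0.0035] [ 0.5142 -0.1843]
[-0.0042  0.0038] [ 0.51   -0.1805]
[-0.0038  0.0042] [ 0.5062 -0.1763]
[-0.0035  0.0045] [ 0.5028 -0.1718]
[-0.003   0.0048] [ 0.4997 -0.167 ]
[-0.0026  0.005 ] [ 0.4971 -0.162 ]
[-0.0022  0.0052] [ 0.4949 -0.1567]
[-0.0017  0.0054] [ 0.4932 -0.1513]
```

Call:
drive_tool(
  deltas=[
    [[-0.005, 0.002, -0.002], -0.087],
    [[-0.005, 0.0026, 0], -0.087],
    [[-0.005, 0.003, 0], -0.087],
    [[-0.0045, 0.0035, 0], -0.087],
    [[-0.0042, 0.0038, 0], -0.087],
    [[-0.0038, 0.0042, 0], -0.087],
    [[-0.0035, 0.0045, 0], -0.087],
  ],
  gripper=0.26,
)

```text
time_s: 2.9
eef_pos: [0.5104, -0.1778, 0.105]
eef_rot: [0.016, 0.964, 0.266, 0.008]
wrist_force: [-0.4, -1.0, -0.6]
opening: 0.26
```

Run:
```python
from h import *
st();c=camera("wrist");cv2.imwrite("pics/w3.png",c["frame"][:,:,::-1])
```

```text
t 2.9 p [ 0.5104 -0.1778  0.105 ] jaw -59.2 z [ 0.023 -0.026 -0.999] F [-0.37 -0.98 -0.62] open 0.26 q6 0.49
```

View pics/w3.png

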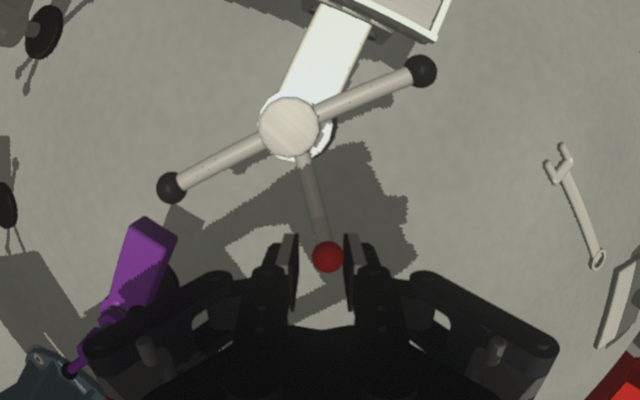

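Call:
drive_tool(
  deltas=[
    [[0, 0, -0.006], 0],
    [[0, 0, -0.006], 0],
    [[0, 0, -0.002], 0],
  ],
)

```text
time_s: 3.25
eef_pos: [0.5122, -0.1785, 0.0934]
eef_rot: [0.018, 0.964, 0.266, 0.01]
wrist_force: [0.7, 0.4, -1.6]
opening: 0.261
```

Run:
```python
from h import *
st()
```

```text
t 3.25 p [ 0.5122 -0.1785  0.0934] jaw -59.2 z [ 0.028 -0.029 -0.999] F [ 0.74  0.45 -1.64] open 0.261 q6 0.49
```

Call:
drive_tool(
  deltas=[
    [[-0.0024, 0.0022, -0.001], -0.04],
    [[-0.0024, 0.0022, -0.001], -0.04],
    [[-0.0022, 0.0024, -0.001], -0.04],
    [[-0.002, 0.0025, -0.001], -0.04],
    [[-0.0018, 0.0025, -0.001], -0.04],
    [[-0.0016, 0.0026, -0.001], -0.04],
  ],
)

```text
time_s: 3.85
eef_pos: [0.502, -0.167, 0.0872]
eef_rot: [0.021, 0.989, 0.147, 0.009]
wrist_force: [-0.7, -1.7, 0.8]
opening: 0.261
```

Run:
```python
from h import *
st()
```

```text
t 3.85 p [ 0.502  -0.167   0.0872] jaw -73.1 z [ 0.023 -0.038 -0.999] F [-0.66 -1.67  0.83] open 0.261 q6 0.76
```

Call:
drive_tool(
  deltas=[
    [[-0.002, 0.0027, 0.0005], -0.03],
    [[-0.0018, 0.0027, 0.0005], -0.03],
    [[-0.0015, 0.0027, 0.0005], -0.03],
    [[-0.0013, 0.0027, 0.0005], -0.03],
    [[-0.001, 0.0027, 0.0005], -0.03],
    [[-0.001, 0.0027, 0.0005], -0.03],
  ],
)

```text
time_s: 4.45
eef_pos: [0.4941, -0.1523, 0.0888]
eef_rot: [0.022, 0.998, 0.057, 0.007]
wrist_force: [-0.2, -1.3, -0.5]
opening: 0.262
```

Run:
```python
from h import *
st();c=camera("wrist");cv2.imwrite("pics/w4.png",c["frame"][:,:,::-1])
```

```text
t 4.45 p [ 0.4941 -0.1523  0.0888] jaw -83.5 z [ 0.016 -0.043 -0.999] F [-0.17 -1.3  -0.49] open 0.262 q6 0.97
```

View pics/w4.png

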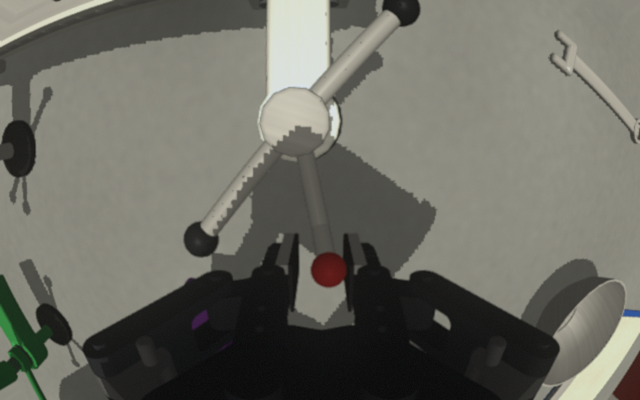

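Run:
```python
from h import *
c=camera("wrist")
P=[at_z(c,*p,.11,True) for p in [(328,269),(201,239),(402,8)]]
ax=(P[1]+P[2])/2
for p in P: d=p-ax;print(p.round(4),np.degrees(np.arctan2(d[1],d[0])).round(1),np.linalg.norm(d).round(4))
print(ax,np.linalg.norm(P[0]-P[1]))
```

```text
[ 0.4948 -0.1531  0.11  ] -162.2 0.0646
[ 0.5029 -0.0961  0.11  ] 145.1 0.0651
[ 0.6098 -0.1705  0.11  ] -34.9 0.0651
[ 0.55634472 -0.13332849  0.11      ] 0.057560899961723866
```

Call:
drive_tool(
  deltas=[
    [[-0.0003, 0.0017, 0], 0],
    [[-0.0003, 0.0017, 0], 0],
    [[0, 0, 0], 0],
  ],
)

```text
time_s: 4.85
eef_pos: [0.4932, -0.1492, 0.0886]
eef_rot: [0.022, 0.998, 0.058, 0.006]
wrist_force: [-0.8, -1.3, 0.5]
opening: 0.26
```

Run:
```python
from h import *
st();c=camera("wrist");cv2.imwrite("pics/w5.png",c["frame"][:,:,::-1])
```

```text
t 4.85 p [ 0.4932 -0.1492  0.0886] jaw -83.3 z [ 0.015 -0.044 -0.999] F [-0.77 -1.26  0.55] open 0.26 q6 0.97
```

View pics/w5.png

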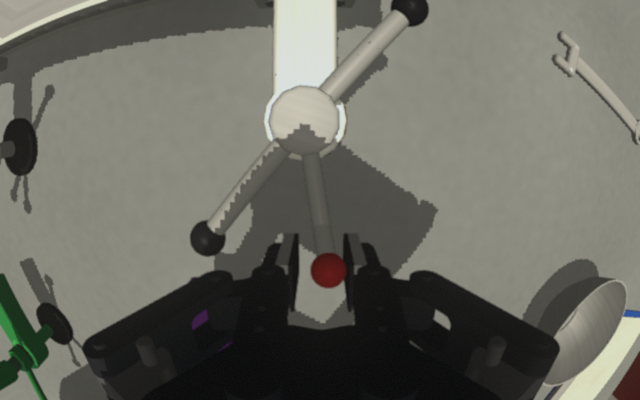

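Call:
drive_tool(
  deltas=[
    [[0.0003, -0.0015, 0.0], 0],
    [[0, 0, 0.01], 0],
    [[0, 0, 0.02], 0],
    [[0, 0, 0.03], 0],
    [[0, 0, 0], 0],
  ],
)

```text
time_s: 5.4
eef_pos: [0.4934, -0.1501, 0.1516]
eef_rot: [0.021, 0.998, 0.059, 0.006]
wrist_force: [0.3, -0.1, 0.8]
opening: 0.262
```

Call:
drive_tool(
  deltas=[
    [[0, 0.005, 0], -0.05],
    [[0, 0.005, 0], -0.05],
    [[0, 0.005, 0], -0.05],
    [[0, 0.005, 0], -0.05],
    [[0.002, 0.003, 0], -0.05],
    [[0.002, 0, 0], -0.05],
    [[0, 0, 0], -0.05],
    [[0, 0, 0], -0.05],
    [[0, 0, 0], -0.03],
    [[0, 0, 0], 0],
  ],
  gripper=1,
)

```text
time_s: 6.4
eef_pos: [0.4979, -0.1253, 0.1544]
eef_rot: [0.022, 0.986, -0.164, 0.003]
wrist_force: [-0.2, 0.2, 0.3]
opening: 1.001
```

Run:
```python
from h import *
st();c=camera("wrist");cv2.imwrite("pics/w6.png",c["frame"][:,:,::-1])
```

```text
t 6.4 p [ 0.4979 -0.1253  0.1544] jaw -108.9 z [-0.002 -0.045 -0.999] F [-0.16  0.2   0.28] open 1.001 q6 1.47
```

View pics/w6.png

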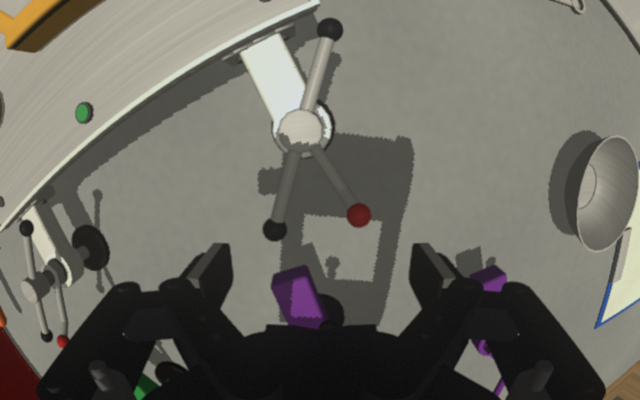

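Run:
```python
from h import *
o=st();c=camera("wrist")
P=[at_z(c,*p,.11,True) for p in [(359,215),(275,229),(330,29)]]
ax=(P[1]+P[2])/2
for p in P: d=p-ax;print(p.round(4),np.degrees(np.arctan2(d[1],d[0])).round(1),np.linalg.norm(d).round(4))
print(ax,np.linalg.norm(P[0]-P[1]))
q=o["eef_rot"];Rm=R.from_quat([q[1],q[2],q[3],q[0]])
for zt in (.084,):
  t=np.array([*o["eef_pos"][:2],zt])
  for p in P[:2]: print("toolframe",Rm.inv().apply(p-t).round(4))
```

```text
t 6.45 p [ 0.4979 -0.1253  0.1544] jaw -108.8 z [-0.002 -0.045 -0.999] F [-0.58 -0.35 -0.35] open 0.999 q6 1.46
[ 0.4937 -0.1508  0.11  ] -164.8 0.0652
[ 0.5029 -0.0967  0.11  ] 145.5 0.0652
[ 0.6103 -0.1705  0.11  ] -34.5 0.0652
[ 0.55656643 -0.13362227  0.11      ] 0.05479875644551986
toolframe [ 0.0046  0.0265 -0.0248]
toolframe [-0.0042 -0.0276 -0.0273]
```

Call:
drive_tool(
  deltas=[
    [[0, 0, -0.02], 0],
    [[0, 0, -0.02], 0],
    [[0, 0, -0.015], 0],
    [[0, 0, -0.01], 0],
    [[0, 0, -0.005], 0],
    [[0, 0, 0], 0],
  ],
)

```text
time_s: 7.1
eef_pos: [0.4987, -0.1258, 0.0834]
eef_rot: [0.022, 0.987, -0.161, 0.004]
wrist_force: [0.0, -0.3, -0.4]
opening: 1.003
```

Run:
```python
from h import *
st();c=camera("wrist");cv2.imwrite("pics/w7.png",c["frame"][:,:,::-1])
```

```text
t 7.1 p [ 0.4987 -0.1258  0.0834] jaw -108.6 z [ 0.001 -0.046 -0.999] F [ 0.02 -0.28 -0.37] open 1.003 q6 1.47
```

View pics/w7.png

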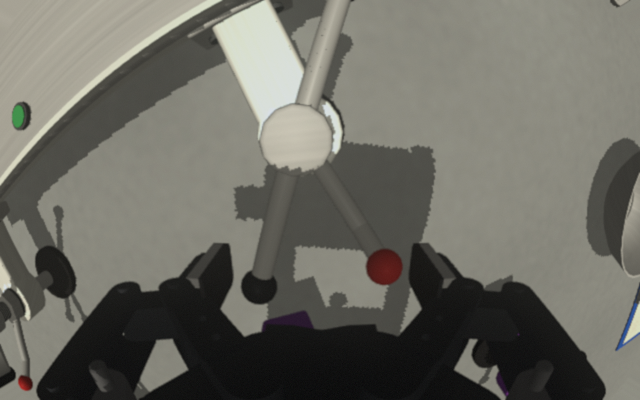

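Call:
drive_tool(
  deltas=[
    [[0, 0, 0], 0],
    [[0, 0, 0], 0],
    [[0, 0, 0], 0],
  ],
  gripper=0.86,
)

```text
time_s: 7.45
eef_pos: [0.5003, -0.1265, 0.0857]
eef_rot: [0.023, 0.987, -0.161, 0.006]
wrist_force: [-0.5, -0.1, -0.0]
opening: 0.862
```

Run:
```python
from h import *
st();c=camera("wrist");cv2.imwrite("pics/w8.png",cv2.resize(c["frame"][200:340,170:470,::-1],None,fx=2.6,fy=2.6,interpolation=cv2.INTER_CUBIC))
```

```text
t 7.45 p [ 0.5003 -0.1265  0.0857] jaw -108.6 z [ 0.005 -0.048 -0.999] F [-0.5  -0.05 -0.03] open 0.862 q6 1.47
```

View pics/w8.png

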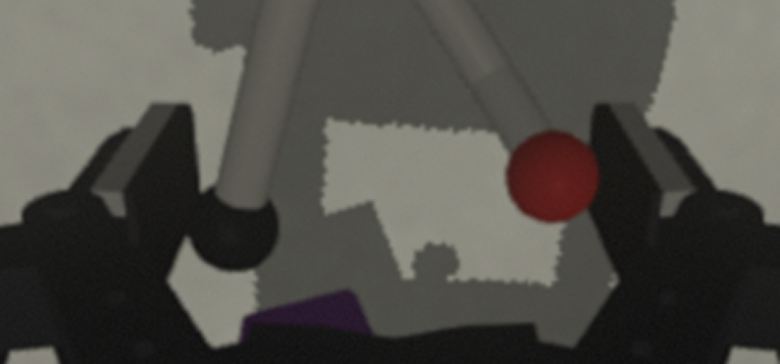

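Call:
drive_tool(
  deltas=[
    [[-0.0008, 0.0005, -0.0015], 0],
    [[-0.0005, 0.0003, -0.0005], 0],
  ],
  gripper=0.83,
)

```text
time_s: 7.7
eef_pos: [0.4995, -0.1258, 0.0843]
eef_rot: [0.023, 0.987, -0.161, 0.007]
wrist_force: [-0.2, -0.4, -0.4]
opening: 0.832
```

Call:
drive_tool(
  deltas=[
    [[0, 0.0006, 0], 0],
    [[0, 0.0006, 0], 0],
  ],
  gripper=0.81,
)

```text
time_s: 7.9
eef_pos: [0.499, -0.1251, 0.0844]
eef_rot: [0.024, 0.987, -0.161, 0.007]
wrist_force: [-1.1, -1.8, 0.6]
opening: 0.81
```

Run:
```python
from h import *
st();c=camera("wrist");cv2.imwrite("pics/w9.png",cv2.resize(c["frame"][200:340,170:470,::-1],None,fx=2.6,fy=2.6,interpolation=cv2.INTER_CUBIC))
```

```text
t 7.9 p [ 0.499  -0.1251  0.0844] jaw -108.6 z [ 0.005 -0.049 -0.999] F [-1.08 -1.76  0.59] open 0.81 q6 1.47
```

View pics/w9.png

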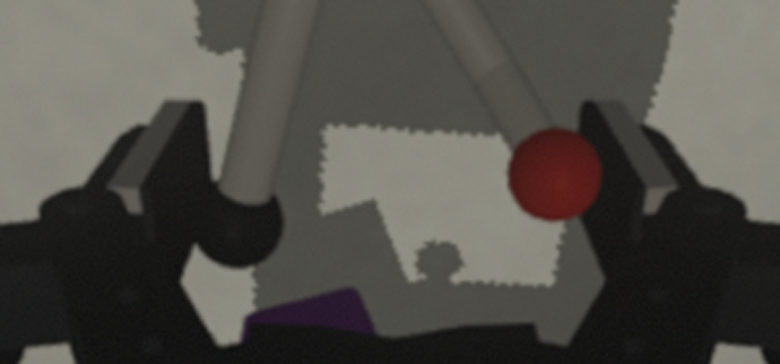

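Call:
drive_tool(
  deltas=[
    [[0.0001, 0.0003, 0], 0],
    [[0.0001, 0.0003, 0], 0],
  ],
  gripper=0.79,
)

```text
time_s: 8.15
eef_pos: [0.4989, -0.1245, 0.0844]
eef_rot: [0.024, 0.987, -0.161, 0.006]
wrist_force: [-2.5, -1.9, 1.2]
opening: 0.79
```

Call:
drive_tool(
  deltas=[
    [[0.0001, 0.0003, 0], 0],
    [[0.0001, 0.0003, 0], 0],
  ],
  gripper=0.77,
)

```text
time_s: 8.35
eef_pos: [0.4989, -0.1236, 0.0844]
eef_rot: [0.024, 0.987, -0.161, 0.006]
wrist_force: [-3.4, -2.4, 1.7]
opening: 0.77
```

Run:
```python
from h import *
st();c=camera("wrist");cv2.imwrite("pics/w10.png",c["frame"][:,:,::-1])
```

```text
t 8.35 p [ 0.4989 -0.1236  0.0844] jaw -108.6 z [ 0.004 -0.049 -0.999] F [-3.43 -2.36  1.74] open 0.77 q6 1.47
```

View pics/w10.png

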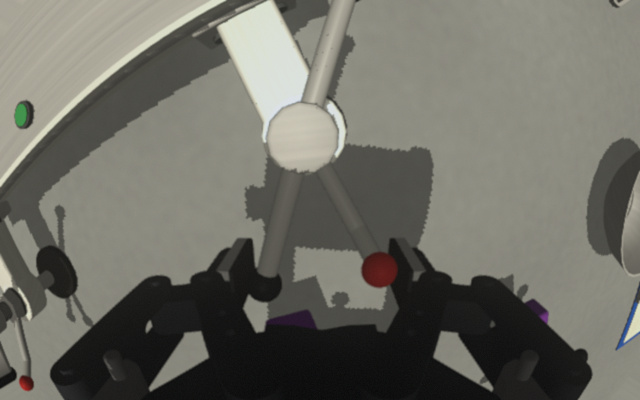

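```bash
cat > m.py <<'E'
from h import *
import sys
def m(red,tom,boss):
    c=camera("wrist");o=st()
    q=o["eef_rot"];Rm=R.from_quat([q[1],q[2],q[3],q[0]])
    a=at_z(c,*boss,.121,True)
    for p in (red,tom):
        w=at_z(c,*p,.11,True);d=w-a;print(w.round(4),"ang",np.degrees(np.arctan2(d[1],d[0])).round(1),"r",np.linalg.norm(d[:2]).round(4),"tool",Rm.inv().apply(w-o["eef_pos"]).round(4))
    print("dist",np.linalg.norm(at_z(c,*red,.11,True)-at_z(c,*tom,.11,True)),"boss",a.round(4))
E
python3 - <<'E'
from m import *
m((379,269),(264,286),(304,137))
E
```

```text
t 8.45 p [ 0.499  -0.1237  0.0844] jaw -108.6 z [ 0.004 -0.049 -0.999] F [-2.28 -1.85  1.31] open 0.77 q6 1.47
[ 0.4929 -0.146   0.11  ] ang -169.4 r 0.0646 tool [ 0.0019  0.0242 -0.0246]
[ 0.502  -0.0961  0.11  ] ang 145.1 r 0.0663 tool [-0.0054 -0.0259 -0.0269]
dist 0.050633255920549375 boss [ 0.5564 -0.1341  0.121 ]
```

Call:
drive_tool(
  deltas=[
    [[0.0001, 0.0004, 0], 0],
    [[0.0001, 0.0004, 0], 0],
  ],
  gripper=0.75,
)

```text
time_s: 8.65
eef_pos: [0.4991, -0.1227, 0.0843]
eef_rot: [0.024, 0.987, -0.161, 0.006]
wrist_force: [-3.7, -2.2, 1.3]
opening: 0.749
```

Call:
drive_tool(
  deltas=[
    [[0.0001, 0.0004, 0], 0],
    [[0.0001, 0.0004, 0], 0],
  ],
  gripper=0.73,
)

```text
time_s: 8.85
eef_pos: [0.4993, -0.1218, 0.0843]
eef_rot: [0.024, 0.987, -0.161, 0.006]
wrist_force: [-2.8, -0.8, 1.1]
opening: 0.732
```

Call:
drive_tool(
  deltas=[
    [[0.0001, 0.0004, 0], 0],
    [[0.0001, 0.0004, 0], 0],
  ],
  gripper=0.71,
)

```text
time_s: 9.05
eef_pos: [0.4995, -0.1209, 0.0842]
eef_rot: [0.024, 0.987, -0.161, 0.006]
wrist_force: [-3.0, -1.7, 1.4]
opening: 0.712
```

Call:
drive_tool(
  deltas=[
    [[0.0001, 0.0004, 0], 0],
    [[0.0001, 0.0004, 0], 0],
  ],
  gripper=0.69,
)

```text
time_s: 9.25
eef_pos: [0.4997, -0.1202, 0.0842]
eef_rot: [0.024, 0.987, -0.161, 0.006]
wrist_force: [-3.4, -2.9, 0.3]
opening: 0.688
```

Run:
```python
from h import *
st();c=camera("wrist");cv2.imwrite("pics/w11.png",c["frame"][:,:,::-1])
```

```text
t 9.25 p [ 0.4997 -0.1202  0.0842] jaw -108.6 z [ 0.004 -0.049 -0.999] F [-3.42 -2.94  0.27] open 0.688 q6 1.48
```

View pics/w11.png

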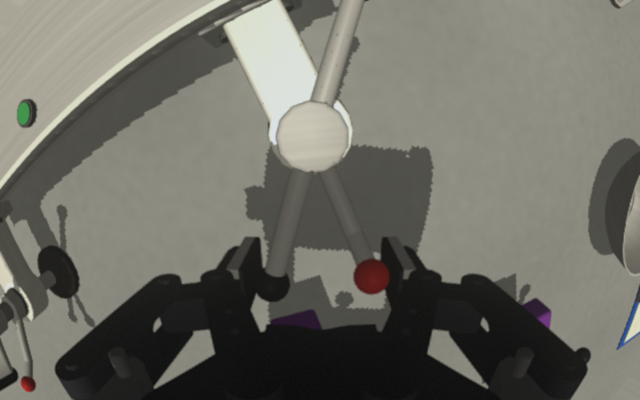

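Run:
```python
from m import *
m((371.5,276),(272.5,286),(313,136))
```

```text
t 9.35 p [ 0.4997 -0.1203  0.0842] jaw -108.6 z [ 0.004 -0.049 -0.999] F [-2.64 -2.86  0.31] open 0.688 q6 1.48
[ 0.4917 -0.1386  0.11  ] ang -175.7 r 0.0651 tool [-0.0013  0.0211 -0.0249]
[ 0.5017 -0.0964  0.11  ] ang 145.8 r 0.0663 tool [-0.0051 -0.0221 -0.0269]
dist 0.04333362065713097 boss [ 0.5565 -0.1337  0.121 ]
```

Call:
drive_tool(
  deltas=[
    [[0.0001, 0.0004, 0], 0],
    [[0.0001, 0.0004, 0], 0],
  ],
  gripper=0.67,
)

```text
time_s: 9.55
eef_pos: [0.4997, -0.1201, 0.0846]
eef_rot: [0.024, 0.987, -0.161, 0.006]
wrist_force: [-3.1, -4.1, 1.4]
opening: 0.67
```

Run:
```python
from m import *
st()
```

```text
t 9.55 p [ 0.4997 -0.1201  0.0846] jaw -108.6 z [ 0.003 -0.05  -0.999] F [-3.05 -4.15  1.42] open 0.67 q6 1.48
```

Call:
drive_tool(
  deltas=[
    [[0.0001, 0.0004, 0], 0],
    [[0.0001, 0.0004, 0], 0],
  ],
  gripper=0.65,
)

```text
time_s: 9.75
eef_pos: [0.4996, -0.1193, 0.085]
eef_rot: [0.024, 0.986, -0.162, 0.005]
wrist_force: [-4.3, -4.2, 1.0]
opening: 0.659
```

Run:
```python
from h import *
st();c=camera("wrist");cv2.imwrite("pics/w12.png",c["frame"][:,:,::-1])
```

```text
t 9.75 p [ 0.4996 -0.1193  0.085 ] jaw -108.7 z [ 0.003 -0.05  -0.999] F [-4.34 -4.18  1.04] open 0.659 q6 1.49
```

View pics/w12.png

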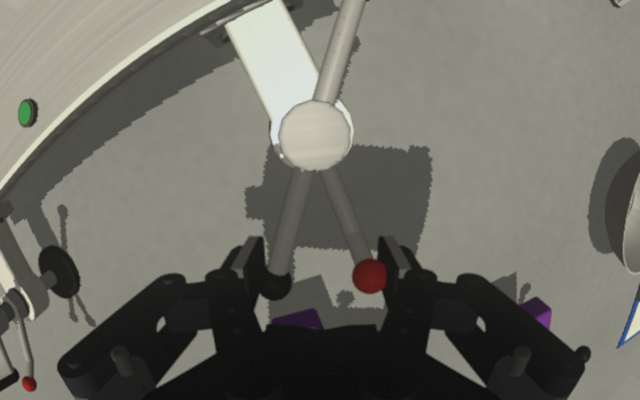

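Call:
drive_tool(
  deltas=[
    [[0.0, 0.0, 0], 0],
    [[0.0, 0.0002, 0], 0],
  ],
)

```text
time_s: 10.0
eef_pos: [0.4996, -0.1194, 0.085]
eef_rot: [0.024, 0.986, -0.163, 0.005]
wrist_force: [-3.2, -3.6, 2.6]
opening: 0.652
```

Run:
```python
from m import *
m((369.5,276),(275,285.5),(315.5,136))
```

```text
t 10.05 p [ 0.4996 -0.1194  0.0849] jaw -108.7 z [ 0.003 -0.05  -0.999] F [-3.38 -2.49  2.41] open 0.653 q6 1.49
[ 0.4914 -0.1368  0.11  ] ang -177.3 r 0.0648 tool [-0.0017  0.0203 -0.0242]
[ 0.5012 -0.0964  0.11  ] ang 145.8 r 0.0664 tool [-0.0053 -0.0211 -0.0262]
dist 0.04157919818928751 boss [ 0.5561 -0.1338  0.121 ]
```

Call:
drive_tool(
  deltas=[
    [[0.0001, 0.0003, 0], 0],
    [[0.0001, 0.0003, 0], 0],
    [[0.0001, 0.0002, 0], 0],
  ],
  gripper=0.63,
)

```text
time_s: 10.35
eef_pos: [0.4994, -0.1188, 0.0853]
eef_rot: [0.025, 0.986, -0.163, 0.005]
wrist_force: [-3.5, -3.1, 1.9]
opening: 0.632
```

Call:
drive_tool(
  deltas=[
    [[0.0001, 0.0003, 0], 0],
    [[0.0001, 0.0003, 0], 0],
    [[0.0001, 0.0002, 0], 0],
  ],
  gripper=0.61,
)

```text
time_s: 10.65
eef_pos: [0.4996, -0.1183, 0.0855]
eef_rot: [0.025, 0.986, -0.164, 0.005]
wrist_force: [-5.0, -3.0, 3.1]
opening: 0.617
```

Run:
```python
from h import *
st();c=camera("wrist");cv2.imwrite("pics/w13.png",cv2.resize(c["frame"][90:340,170:470,::-1],None,fx=2.4,fy=2.4,interpolation=cv2.INTER_CUBIC))
```

```text
t 10.65 p [ 0.4996 -0.1183  0.0855] jaw -108.9 z [ 0.001 -0.05  -0.999] F [-4.97 -2.96  3.07] open 0.617 q6 1.49
```

View pics/w13.png

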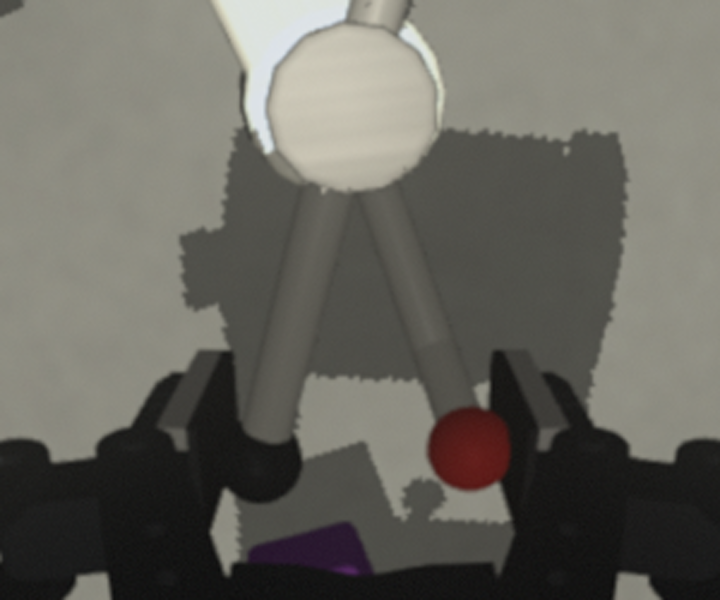

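Run:
```python
from m import *
m((365.8,276.7),(278.3,282.1),(317.5,134.6))
m((369.5,276),(275,285.5),(315.5,136))
```

```text
t 10.75 p [ 0.4996 -0.1183  0.0855] jaw -108.9 z [ 0.001 -0.05  -0.999] F [-3.58 -3.7   2.5 ] open 0.616 q6 1.49
[ 0.4913 -0.1341  0.11  ] ang -179.6 r 0.065 tool [-0.0023  0.0188 -0.0237]
[ 0.5022 -0.0972  0.11  ] ang 146.1 r 0.0653 tool [-0.0039 -0.0196 -0.0256]
dist 0.03842635001414233 boss [ 0.5563 -0.1336  0.121 ]
t 10.8 p [ 0.4996 -0.1183  0.0855] jaw -108.9 z [ 0.001 -0.05  -0.999] F [-3.66 -3.28  4.54] open 0.61 q6 1.49
[ 0.4911 -0.1357  0.11  ] ang -177.4 r 0.0651 tool [-0.002   0.0204 -0.0236]
[ 0.501  -0.0952  0.11  ] ang 145.7 r 0.0667 tool [-0.0057 -0.0211 -0.0257]
dist 0.04176202942024296 boss [ 0.5561 -0.1328  0.121 ]
```

Call:
drive_tool(
  deltas=[
    [[0.0001, 0.0003, 0], 0],
    [[0.0001, 0.0002, 0], 0],
    [[0.0001, 0.0002, -0.0003], 0],
  ],
  gripper=0.59,
)

```text
time_s: 11.1
eef_pos: [0.4995, -0.1177, 0.0857]
eef_rot: [0.025, 0.986, -0.164, 0.004]
wrist_force: [-6.6, -3.3, 6.2]
opening: 0.59
```

Call:
drive_tool(
  deltas=[
    [[0.0001, 0.0003, 0], 0],
    [[0.0001, 0.0002, 0], 0],
    [[0.0001, 0.0002, -0.0003], 0],
  ],
  gripper=0.57,
)

```text
time_s: 11.4
eef_pos: [0.4997, -0.1171, 0.0859]
eef_rot: [0.025, 0.986, -0.164, 0.004]
wrist_force: [-6.0, -3.4, 7.5]
opening: 0.57
```

Run:
```python
from h import *
st();c=camera("wrist");cv2.imwrite("pics/w14.png",cv2.resize(c["frame"][90:340,170:470,::-1],None,fx=2.4,fy=2.4,interpolation=cv2.INTER_CUBIC))
```

```text
t 11.4 p [ 0.4997 -0.1171  0.0859] jaw -108.9 z [-0.    -0.051 -0.999] F [-6.02 -3.43  7.51] open 0.57 q6 1.5
```

View pics/w14.png

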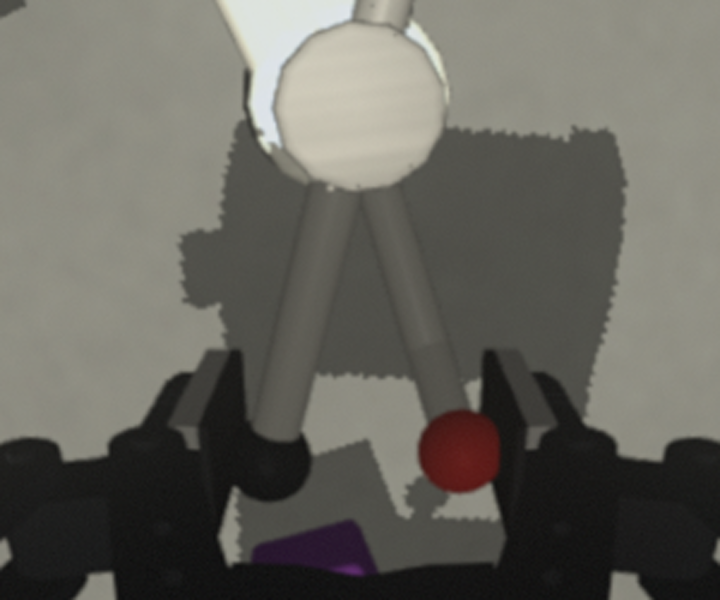

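Run:
```python
from m import *
m((361.7,277.9),(282.5,281.7),(320,133.75))
```

```text
t 11.5 p [ 0.4997 -0.1171  0.0859] jaw -108.9 z [-0.    -0.051 -0.999] F [-4.98 -3.43  6.41] open 0.579 q6 1.5
[ 0.4913 -0.131   0.11  ] ang 177.9 r 0.0652 tool [-0.003   0.017  -0.0234]
[ 0.5017 -0.0978  0.11  ] ang 146.9 r 0.0653 tool [-0.0039 -0.0178 -0.0251]
dist 0.03485895876010444 boss [ 0.5565 -0.1334  0.121 ]
```

Call:
drive_tool(
  deltas=[
    [[-0.0001, 0.0003, 0.0003], 0],
    [[-0.0001, 0.0003, 0.0003], 0],
    [[0, 0.0002, 0.0002], 0],
  ],
  gripper=0.55,
)

```text
time_s: 11.8
eef_pos: [0.4992, -0.1163, 0.0863]
eef_rot: [0.025, 0.986, -0.164, 0.004]
wrist_force: [-3.1, -5.0, 0.8]
opening: 0.556
```

Run:
```python
from h import *
st();c=camera("wrist");cv2.imwrite("pics/w15.png",cv2.resize(c["frame"][90:340,170:470,::-1],None,fx=2.4,fy=2.4,interpolation=cv2.INTER_CUBIC))
```

```text
t 11.8 p [ 0.4992 -0.1163  0.0863] jaw -108.9 z [-0.001 -0.051 -0.999] F [-3.06 -4.96  0.81] open 0.556 q6 1.5
```

View pics/w15.png

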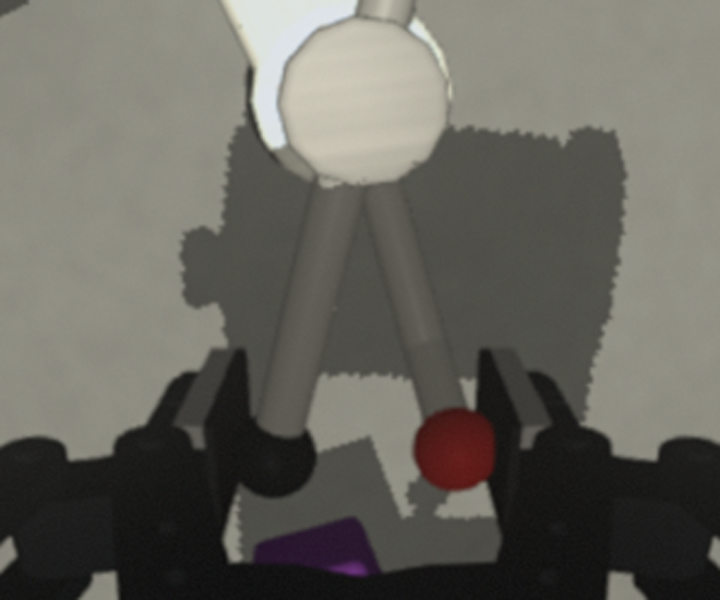

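Run:
```python
from h import *
a=camera("top")["frame"][:,:,::-1];b=camera("scene")["frame"][:,:,::-1]
cv2.imwrite("pics/t16.png",a);cv2.imwrite("pics/s16.png",b)
a0=cv2.imread("pics/top0.png");b0=cv2.imread("pics/scene0.png")
f=lambda i,u,v:cv2.resize(i[v-30:v+30,u-40:u+40],None,fx=5,fy=5,interpolation=cv2.INTER_CUBIC)
cv2.imwrite("pics/cmp.png",np.vstack([np.hstack([f(a0,365,190),f(a,365,190)]),np.hstack([f(b0,290,170),f(b,290,170)])]))
st()
```

```text
t 11.95 p [ 0.4992 -0.1163  0.0863] jaw -108.9 z [-0.001 -0.05  -0.999] F [-2.55 -3.6   0.2 ] open 0.56 q6 1.5
```

View pics/cmp.png

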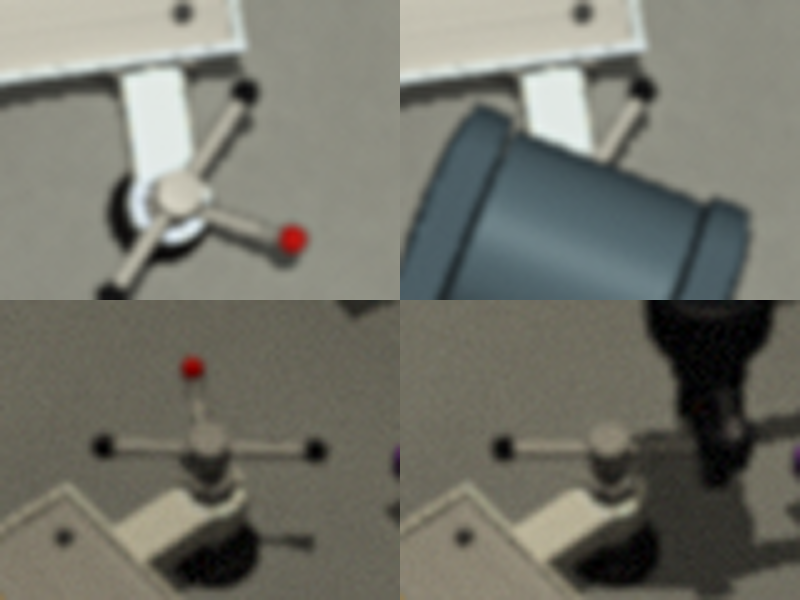

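```bash
cat > ck.py <<'E'
from h import *
def cen(i,u,v,r=5):
    g=cv2.cvtColor(i,cv2.COLOR_BGR2GRAY)[v-r:v+r+1,u-r:u+r+1].astype(float)
    w=np.clip(70-g,0,None);yy,xx=np.mgrid[v-r:v+r+1,u-r:u+r+1];return np.array([(w*xx).sum(),(w*yy).sum()])/w.sum()
def ck():
    t=camera("top");s=camera("scene")
    for c,n,u,v,r in((t,"top0",374,178,3),(s,"scene0",270,169,5)):
        i0=cv2.imread(f"pics/{n}.png");i=c["frame"][:,:,::-1].copy();a,b=cen(i0,u,v,r),cen(i,u,v,r)
        print(n,a.round(2),b.round(2),"mm",((at_z(c,*b,.11)-at_z(c,*a,.11))*1e3).round(2))
if __name__=="__main__": ck()
E
python3 ck.py
```

```text
top0 [373.63 177.88] [372.99 177.27] mm [1.66 1.66 0.  ]
scene0 [270.19 169.04] [270.16 169.37] mm [0.75 1.05 0.  ]
```

```bash
python3 - <<'E'
from m import *
m((359.6,277.1),(284.2,280.4),(322.1,132.1))
E
python3 ck.py
```

```text
t 12.1 p [ 0.4992 -0.1163  0.0863] jaw -109.0 z [-0.001 -0.05  -0.999] F [-2.47 -4.29 -0.65] open 0.556 q6 1.5
[ 0.4914 -0.1294  0.11  ] ang 176.4 r 0.0651 tool [-0.0028  0.0161 -0.023 ]
[ 0.5014 -0.0977  0.11  ] ang 146.9 r 0.0655 tool [-0.0036 -0.0171 -0.0246]
dist 0.03323525064296108 boss [ 0.5563 -0.1335  0.121 ]
top0 [373.63 177.88] [372.98 177.26] mm [1.68 1.68 0.  ]
scene0 [270.19 169.04] [270.14 169.38] mm [0.79 1.06 0.  ]
```

Call:
drive_tool(
  deltas=[
    [[0.0002, 0.0005, 0], 0],
    [[0.0002, 0.0005, 0], 0],
  ],
)

```text
time_s: 12.4
eef_pos: [0.4992, -0.1162, 0.0863]
eef_rot: [0.026, 0.986, -0.164, 0.003]
wrist_force: [-5.4, -5.7, 2.3]
opening: 0.554
```

```bash
python3 ck.py
```

```text
top0 [373.63 177.88] [372.99 177.27] mm [1.65 1.65 0.  ]
scene0 [270.19 169.04] [270.15 169.37] mm [0.76 1.03 0.  ]
```

Call:
drive_tool(
  deltas=[
    [[0.0003, 0.0009, 0], 0],
    [[0.0003, 0.0009, 0], 0],
  ],
)

```text
time_s: 12.7
eef_pos: [0.4991, -0.1161, 0.0863]
eef_rot: [0.027, 0.986, -0.164, 0.003]
wrist_force: [-5.0, -8.0, 1.4]
opening: 0.554
```

```bash
python3 ck.py
```

```text
top0 [373.63 177.88] [372.98 177.27] mm [1.66 1.68 0.  ]
scene0 [270.19 169.04] [270.15 169.36] mm [0.74 1.   0.  ]
```

Call:
drive_tool(
  deltas=[
    [[0.0004, 0.0012, 0], 0],
  ],
  gripper=0.548,
)

```text
time_s: 12.9
eef_pos: [0.4989, -0.1159, 0.0862]
eef_rot: [0.028, 0.986, -0.164, 0.002]
wrist_force: [-6.2, -8.8, 0.8]
opening: 0.552
```

Call:
drive_tool(
  deltas=[
    [[0.0004, 0.0012, 0], 0],
  ],
  gripper=0.542,
)

```text
time_s: 13.0
eef_pos: [0.4989, -0.1157, 0.0863]
eef_rot: [0.029, 0.986, -0.164, 0.002]
wrist_force: [-5.8, -8.2, 1.3]
opening: 0.542
```

```bash
python3 ck.py; python3 -c "
from h import *
st()"
```

```text
top0 [373.63 177.88] [373.   177.28] mm [1.63 1.62 0.  ]
scene0 [270.19 169.04] [270.19 169.37] mm [0.66 1.09 0.  ]
t 13.1 p [ 0.4988 -0.1157  0.0862] jaw -108.8 z [-0.006 -0.058 -0.998] F [-5.85 -7.75  2.68] open 0.546 q6 1.51
```

Call:
drive_tool(
  deltas=[
    [[0.0003, 0.0012, 0], 0],
  ],
  gripper=0.535,
)

```text
time_s: 13.2
eef_pos: [0.4987, -0.1154, 0.0863]
eef_rot: [0.03, 0.986, -0.163, 0.001]
wrist_force: [-7.0, -7.7, 1.1]
opening: 0.538
```

Call:
drive_tool(
  deltas=[
    [[0.0003, 0.0012, 0], 0],
  ],
  gripper=0.528,
)

```text
time_s: 13.3
eef_pos: [0.4986, -0.1151, 0.0864]
eef_rot: [0.031, 0.986, -0.163, 0.001]
wrist_force: [-6.5, -8.0, 0.7]
opening: 0.528
```

Call:
drive_tool(
  deltas=[
    [[0.0003, 0.0012, 0], 0],
  ],
  gripper=0.521,
)

```text
time_s: 13.4
eef_pos: [0.4984, -0.1148, 0.0865]
eef_rot: [0.031, 0.986, -0.163, 0.0]
wrist_force: [-6.7, -8.1, 1.2]
opening: 0.525
```

```bash
python3 ck.py
python3 - <<'E'
from h import *
st();c=camera("wrist");cv2.imwrite("pics/w17.png",cv2.resize(c["frame"][90:340,170:470,::-1],None,fx=2.4,fy=2.4,interpolation=cv2.INTER_CUBIC))
E
```

```text
top0 [373.63 177.88] [372.99 177.26] mm [1.67 1.64 0.  ]
scene0 [270.19 169.04] [270.16 169.35] mm [0.71 0.98 0.  ]
t 13.5 p [ 0.4984 -0.1148  0.0865] jaw -108.8 z [-0.01  -0.062 -0.998] F [-4.95 -6.63  1.1 ] open 0.525 q6 1.52
```

View pics/w17.png

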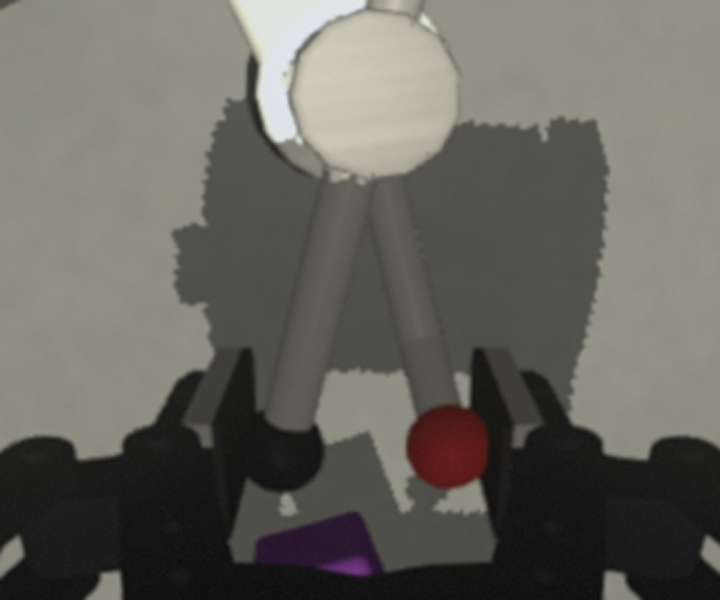

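Call:
drive_tool(
  deltas=[
    [[0.0003, 0.0012, 0], 0],
  ],
  gripper=0.514,
)

```text
time_s: 13.65
eef_pos: [0.4983, -0.1145, 0.0865]
eef_rot: [0.032, 0.986, -0.163, -0.0]
wrist_force: [-5.3, -8.0, 0.7]
opening: 0.512
```

Call:
drive_tool(
  deltas=[
    [[0.0003, 0.0012, 0], 0],
  ],
  gripper=0.507,
)

```text
time_s: 13.75
eef_pos: [0.4981, -0.1141, 0.0866]
eef_rot: [0.033, 0.986, -0.163, -0.0]
wrist_force: [-5.6, -7.5, 1.0]
opening: 0.512
```

Call:
drive_tool(
  deltas=[
    [[0.0003, 0.0012, 0], 0],
  ],
  gripper=0.5,
)

```text
time_s: 13.85
eef_pos: [0.498, -0.1138, 0.0866]
eef_rot: [0.034, 0.986, -0.162, -0.001]
wrist_force: [-5.0, -8.3, 1.7]
opening: 0.503
```

```bash
python3 ck.py
python3 - <<'E'
from h import *
st();c=camera("wrist");cv2.imwrite("pics/w18.png",cv2.resize(c["frame"][90:340,170:470,::-1],None,fx=2.4,fy=2.4,interpolation=cv2.INTER_CUBIC))
E
```

```text
top0 [373.63 177.88] [372.99 177.27] mm [1.66 1.65 0.  ]
scene0 [270.19 169.04] [270.19 169.37] mm [0.67 1.12 0.  ]
t 13.95 p [ 0.498  -0.1138  0.0866] jaw -108.7 z [-0.013 -0.067 -0.998] F [-5.96 -7.78  2.21] open 0.496 q6 1.52
```

View pics/w18.png

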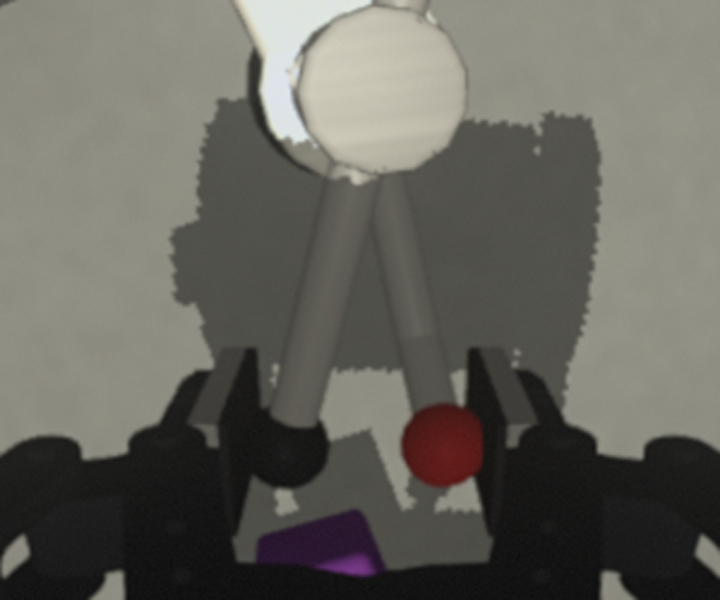

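Run:
```python
from m import *
m((355,275.8),(290,275.8),(329.6,127.9))
```

```text
t 14.05 p [ 0.498  -0.1138  0.0866] jaw -108.7 z [-0.013 -0.067 -0.998] F [-5.7  -7.51  2.48] open 0.5 q6 1.52
[ 0.4916 -0.1249  0.11  ] ang 172.6 r 0.0651 tool [-0.0024  0.0141 -0.0225]
[ 0.5018 -0.0981  0.11  ] ang 147.2 r 0.0647 tool [-0.0013 -0.0145 -0.0244]
dist 0.02861343745193314 boss [ 0.5562 -0.1332  0.121 ]
```

Call:
drive_tool(
  deltas=[
    [[0.0003, 0.0012, 0], 0],
  ],
  gripper=0.493,
)

```text
time_s: 14.15
eef_pos: [0.4979, -0.1135, 0.0867]
eef_rot: [0.035, 0.986, -0.162, -0.001]
wrist_force: [-6.5, -8.1, 1.0]
opening: 0.496
```

Call:
drive_tool(
  deltas=[
    [[0.0003, 0.0012, 0], 0],
  ],
  gripper=0.486,
)

```text
time_s: 14.25
eef_pos: [0.4978, -0.1132, 0.0868]
eef_rot: [0.035, 0.986, -0.162, -0.002]
wrist_force: [-5.4, -6.9, 1.9]
opening: 0.49
```

Call:
drive_tool(
  deltas=[
    [[0.0003, 0.0012, 0], 0],
  ],
  gripper=0.48,
)

```text
time_s: 14.35
eef_pos: [0.4977, -0.1129, 0.0868]
eef_rot: [0.036, 0.986, -0.162, -0.002]
wrist_force: [-5.5, -7.2, 1.4]
opening: 0.481
```

```bash
python3 ck.py
python3 - <<'E'
from h import *
st();c=camera("wrist");cv2.imwrite("pics/w19.png",cv2.resize(c["frame"][90:340,170:470,::-1],None,fx=2.4,fy=2.4,interpolation=cv2.INTER_CUBIC))
E
```

```text
top0 [373.63 177.88] [372.99 177.28] mm [1.63 1.65 0.  ]
scene0 [270.19 169.04] [270.16 169.4 ] mm [0.81 1.16 0.  ]
t 14.45 p [ 0.4977 -0.1129  0.0868] jaw -108.6 z [-0.016 -0.071 -0.997] F [-5.87 -8.29  1.94] open 0.483 q6 1.53
```

View pics/w19.png

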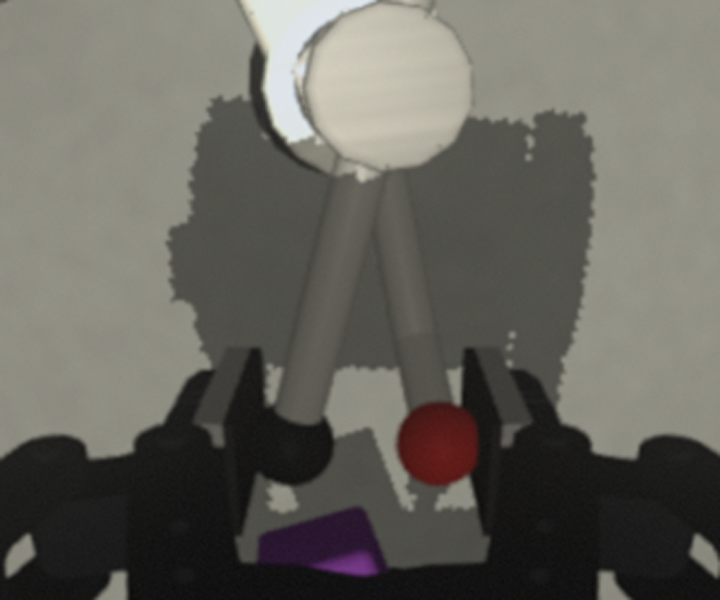

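Call:
drive_tool(
  deltas=[
    [[0.0003, 0.0012, 0], 0],
  ],
  gripper=0.474,
)

```text
time_s: 14.6
eef_pos: [0.4976, -0.1126, 0.0869]
eef_rot: [0.037, 0.986, -0.162, -0.002]
wrist_force: [-6.0, -6.5, 0.6]
opening: 0.478
```

Call:
drive_tool(
  deltas=[
    [[0.0003, 0.0012, 0], 0],
  ],
  gripper=0.468,
)

```text
time_s: 14.7
eef_pos: [0.4976, -0.1124, 0.087]
eef_rot: [0.038, 0.986, -0.161, -0.003]
wrist_force: [-5.5, -8.3, 1.0]
opening: 0.469
```

Call:
drive_tool(
  deltas=[
    [[0.0003, 0.0012, 0], 0],
  ],
  gripper=0.462,
)

```text
time_s: 14.8
eef_pos: [0.4974, -0.1121, 0.087]
eef_rot: [0.039, 0.986, -0.161, -0.003]
wrist_force: [-5.2, -7.8, 1.2]
opening: 0.467
```

```bash
python3 ck.py
python3 - <<'E'
from h import *
st();c=camera("wrist");cv2.imwrite("pics/w20.png",cv2.resize(c["frame"][90:340,170:470,::-1],None,fx=2.4,fy=2.4,interpolation=cv2.INTER_CUBIC))
E
```

```text
top0 [373.63 177.88] [372.99 177.27] mm [1.65 1.66 0.  ]
scene0 [270.19 169.04] [270.19 169.37] mm [0.66 1.09 0.  ]
t 14.9 p [ 0.4975 -0.1121  0.087 ] jaw -108.6 z [-0.019 -0.076 -0.997] F [-4.64 -7.99  1.93] open 0.462 q6 1.54
```

View pics/w20.png

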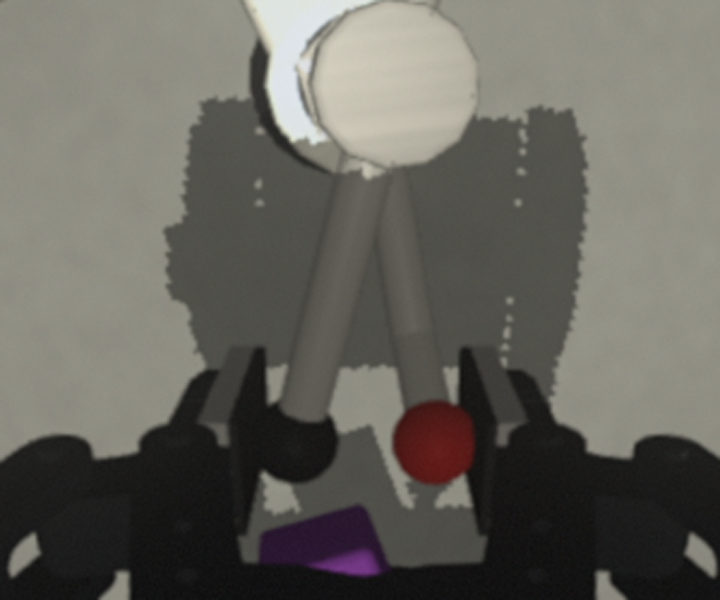

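Call:
drive_tool(
  deltas=[
    [[0.0003, 0.0011, 0], 0],
  ],
  gripper=0.457,
)

```text
time_s: 15.05
eef_pos: [0.4975, -0.112, 0.0871]
eef_rot: [0.04, 0.986, -0.161, -0.003]
wrist_force: [-4.1, -8.1, 1.0]
opening: 0.459
```

Call:
drive_tool(
  deltas=[
    [[0.0003, 0.0011, 0], 0],
  ],
  gripper=0.452,
)

```text
time_s: 15.15
eef_pos: [0.4973, -0.1117, 0.0871]
eef_rot: [0.04, 0.986, -0.161, -0.004]
wrist_force: [-4.4, -7.4, 0.4]
opening: 0.453
```

Call:
drive_tool(
  deltas=[
    [[0.0003, 0.0011, 0], 0],
  ],
  gripper=0.447,
)

```text
time_s: 15.25
eef_pos: [0.4973, -0.1115, 0.0871]
eef_rot: [0.041, 0.986, -0.16, -0.004]
wrist_force: [-6.0, -8.2, 1.6]
opening: 0.448
```

```bash
python3 ck.py
python3 - <<'E'
from h import *
st();c=camera("wrist");cv2.imwrite("pics/w21.png",cv2.resize(c["frame"][90:340,170:470,::-1],None,fx=2.4,fy=2.4,interpolation=cv2.INTER_CUBIC))
E
```

```text
top0 [373.63 177.88] [372.99 177.27] mm [1.66 1.65 0.  ]
scene0 [270.19 169.04] [270.17 169.37] mm [0.7  1.07 0.  ]
t 15.35 p [ 0.4973 -0.1115  0.0871] jaw -108.5 z [-0.022 -0.08  -0.997] F [-5.28 -7.75  2.07] open 0.45 q6 1.54
```

View pics/w21.png

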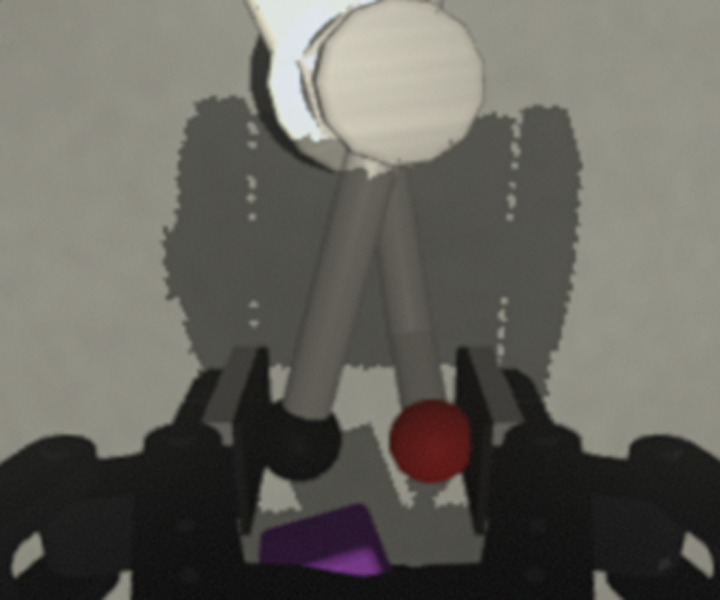

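Call:
drive_tool(
  deltas=[
    [[0.0003, 0.0011, 0], 0],
  ],
  gripper=0.443,
)

```text
time_s: 15.5
eef_pos: [0.4972, -0.1114, 0.0871]
eef_rot: [0.042, 0.986, -0.16, -0.005]
wrist_force: [-4.4, -9.3, 1.0]
opening: 0.447
```

Call:
drive_tool(
  deltas=[
    [[0.0003, 0.0011, 0], 0],
  ],
  gripper=0.439,
)

```text
time_s: 15.6
eef_pos: [0.4971, -0.1112, 0.0872]
eef_rot: [0.043, 0.986, -0.16, -0.005]
wrist_force: [-4.9, -8.4, 1.1]
opening: 0.441
```

Call:
drive_tool(
  deltas=[
    [[0.0003, 0.0011, 0], 0],
  ],
)

```text
time_s: 15.7
eef_pos: [0.497, -0.1112, 0.0872]
eef_rot: [0.044, 0.986, -0.16, -0.005]
wrist_force: [-4.5, -8.3, 0.2]
opening: 0.442
```

```bash
python3 ck.py
python3 - <<'E'
from h import *
st();c=camera("wrist");cv2.imwrite("pics/w22.png",cv2.resize(c["frame"][90:340,170:470,::-1],None,fx=2.4,fy=2.4,interpolation=cv2.INTER_CUBIC))
E
```

```text
top0 [373.63 177.88] [372.98 177.27] mm [1.66 1.68 0.  ]
scene0 [270.19 169.04] [270.18 169.37] mm [0.67 1.08 0.  ]
t 15.8 p [ 0.497  -0.1112  0.0872] jaw -108.4 z [-0.024 -0.085 -0.996] F [-4.77 -8.06  1.01] open 0.444 q6 1.55
```

View pics/w22.png

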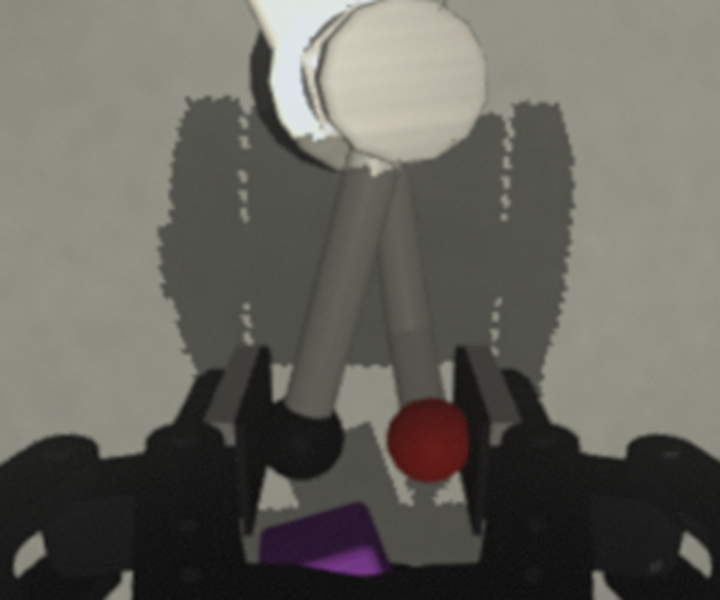

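Run:
```python
from m import *
k=lambda x,y:(170+x/2.4-.2,90+y/2.4-.2)
m(k(428,440),k(302,438),k(403,80))
```

```text
t 15.9 p [ 0.497  -0.1111  0.0872] jaw -108.4 z [-0.024 -0.085 -0.996] F [-4.82 -8.45  0.6 ] open 0.44 q6 1.55
[ 0.4929 -0.1193  0.11  ] ang 167.9 r 0.0649 tool [-0.0013  0.011  -0.022 ]
[ 0.5017 -0.0979  0.11  ] ang 147.4 r 0.0649 tool [ 0.0003 -0.012  -0.024 ]
dist 0.02313632601777143 boss [ 0.5564 -0.1329  0.121 ]
```

Call:
drive_tool(
  deltas=[
    [[0, 0, 0], 0],
    [[0, 0, 0], 0],
    [[0, 0, 0], 0],
    [[0, 0, 0], 0],
  ],
  gripper=0.7,
)

```text
time_s: 16.3
eef_pos: [0.4984, -0.1097, 0.087]
eef_rot: [0.043, 0.986, -0.159, -0.004]
wrist_force: [0.0, -0.5, 0.8]
opening: 0.697
```

```bash
python3 ck.py
python3 - <<'E'
from h import *
st();c=camera("wrist");cv2.imwrite("pics/w23.png",cv2.resize(c["frame"][90:340,170:470,::-1],None,fx=2.4,fy=2.4,interpolation=cv2.INTER_CUBIC))
E
```

```text
top0 [373.63 177.88] [372.99 177.27] mm [1.64 1.66 0.  ]
scene0 [270.19 169.04] [270.19 169.35] mm [0.6  1.04 0.  ]
t 16.4 p [ 0.4983 -0.1098  0.087 ] jaw -108.3 z [-0.022 -0.083 -0.996] F [-0.17  0.57 -0.85] open 0.699 q6 1.55
```

View pics/w23.png

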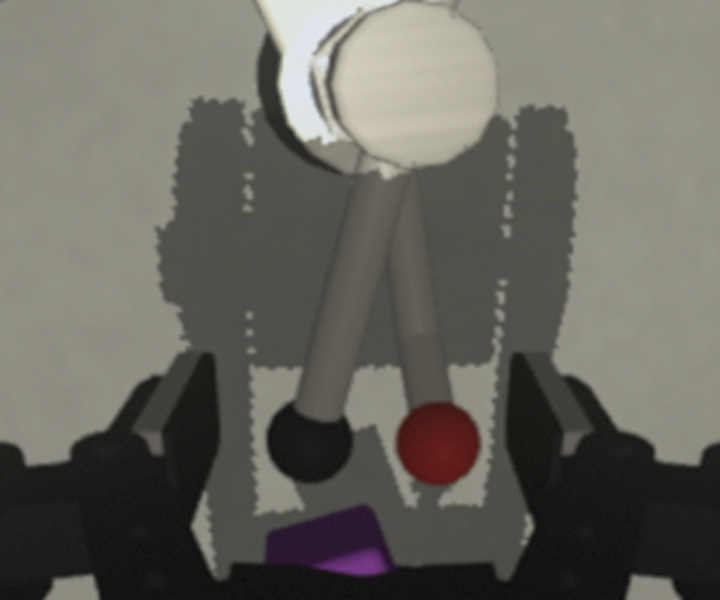

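Run:
```python
from m import *
k=lambda x,y:(170+x/2.4-.2,90+y/2.4-.2)
m(k(438,443),k(310,441),k(414,84))
```

```text
t 16.5 p [ 0.4982 -0.1099  0.0871] jaw -108.3 z [-0.022 -0.083 -0.996] F [-0.22  0.62 -0.6 ] open 0.695 q6 1.55
[ 0.4928 -0.1197  0.11  ] ang 168.2 r 0.065 tool [-0.0019  0.0128 -0.0219]
[ 0.5017 -0.0978  0.11  ] ang 147.3 r 0.065 tool [-0.0003 -0.0106 -0.0239]
dist 0.023588866686217666 boss [ 0.5565 -0.1329  0.121 ]
```

Call:
drive_tool(
  deltas=[
    [[0, -0.001, 0.01], 0],
    [[0, -0.0015, 0.02], 0],
    [[0, -0.0015, 0.03], 0],
    [[0, 0, 0.04], 0],
    [[0, 0, 0], 0],
  ],
)

```text
time_s: 17.0
eef_pos: [0.4971, -0.1136, 0.1922]
eef_rot: [0.042, 0.986, -0.159, -0.005]
wrist_force: [0.6, 0.2, 0.5]
opening: 0.698
```

```bash
python3 ck.py
python3 - <<'E'
from h import *
st();c=camera("wrist");cv2.imwrite("pics/w24.png",c["frame"][:,:,::-1])
E
```

```text
top0 [373.63 177.88] [372.99 177.27] mm [1.66 1.66 0.  ]
scene0 [270.19 169.04] [270.18 169.35] mm [0.66 1.02 0.  ]
t 17.1 p [ 0.4945 -0.1125  0.1874] jaw -108.3 z [-0.03  -0.079 -0.996] F [-0.06  0.65  0.12] open 0.699 q6 1.51
```

View pics/w24.png

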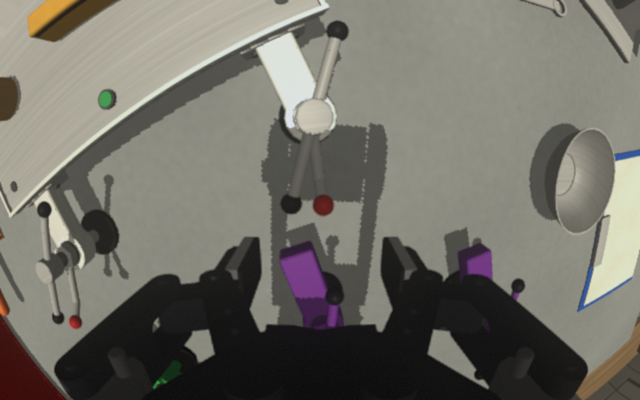

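Call:
drive_tool(
  deltas=[
    [[0, 0, 0.02], 0],
    [[0, 0, 0], 0],
    [[0, 0, 0], 0],
  ],
)

```text
time_s: 17.45
eef_pos: [0.4909, -0.111, 0.2021]
eef_rot: [0.04, 0.986, -0.158, -0.014]
wrist_force: [-0.8, -0.4, -0.6]
opening: 0.699
```

Run:
```python
from h import *
st(); print(hand_in())
```

```text
t 17.45 p [ 0.4909 -0.111   0.2021] jaw -108.2 z [-0.04  -0.075 -0.996] F [-0.82 -0.44 -0.58] open 0.699 q6 1.51
the job is handed in; nothing more can be done
None
```

I ran the jam nut down on the loose foot (the right-hand one), squeezed the red ball towards the tommy ball, let go and lifted clear. I handed the job in at 17.5 s; no verdict came back.

- **Tightening:** the balls are about 23.6 mm apart (20.9° between them). With seating at 38° or more, that puts nut_lock at about 0.30 rad or higher. I worked this out from the camera images rather than reading it directly. I stopped short of a clear firm stop, so I did not confirm that the washer is fully flat at 0.33 rad.
- **Setting of the screw:** the tommy bar did not stay perfectly still. It crept about 1.3 to 2.3 mm anticlockwise during the squeeze. The three cameras disagree on the exact amount: wrist about 1.8 mm, top 2.3 mm, scene 1.3 mm. All are under the 3 mm limit. I changed the force balance when I noticed it, and it did not move further.
- **Forces and contact:** the wrist force stayed at about 10 N or below in the readings I saw. The force between the fingers and the lever could not be measured directly. After release the wrist force read about zero, and the fingers were well clear of the foot.
- **Loose things:** I did not touch or knock anything else that I saw, but I did not measure the other objects' positions afterwards.

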